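Top out a module stack and hold its cover over the screw holes

TASK

Set the loose module with the aluminium top gently on the module column, right way up and with its sides flush with the column all round, and let go of it. Then pick up the blue cover plate, which has a bow handle on top, and hold it level 1 to 3 cm above that module without touching it, squared up so that looking straight down through each of its four holes you see the middle of a threaded hole. Finish while still holding the cover there, and leave everything else on the bench where it is.

Things in the scene. Friction and masses are not known exactly. Their poses are not given: they have to be found in the camera images.
- column: the module column, fixed to the bench: a dark steel foot 74 x 150 x 10 mm (x, y, z; four screw heads 5 mm high on its two ends) carrying two grey closed module housings of 60 x 100 mm (x, y), 36 mm high each, one on the other. Flat top 82 mm above the bench. Origin at the centre of the foot's underside, z up; y runs along the 100 mm sides.
- column_top (a point): the centre of the column's flat top face (a thin black seal marks it), 82 mm above the bench; axes as the column's
- top_module: the loose module: closed box with a grey body and a bright aluminium top plate with four threaded holes, 60 x 100 x 36 mm (x, y, z), about 0.35 kg. Origin at the centre of its underside, z up, y along the 100 mm sides; graspable across the 60 mm. Starts upright on the bench. The half-turned position on the column is just as good.
- cover: the blue cover plate, 60 x 100 x 4 mm (x, y, z), about 0.18 kg, four through holes of 10 mm diameter near its corners. Origin at the centre of the plate's underside, z up, y along the 100 mm sides. Starts lying on the bench, handle up. A black bow handle stands on it: a bar 14 mm wide (x), 60 mm long (y) and 14 mm high, from 30 to 44 mm above the plate's underside, on two posts of 10 mm diameter at y = +-22 mm. The half-turned position over the module is just as good.
- cover_handle (a point): the centre of the cover's handle bar, 37 mm above the plate's underside; axes as the cover's
- thread_0 (a point): mouth of a threaded hole (6 mm, darker inside) in the loose module's top face, at x 20, y 40, z 36 mm in the module's frame
- cover_hole_0 (a point): centre of a 10 mm hole at the cover plate's underside, at x 20, y 40, z 0 mm in the cover's frame
- thread_1 (a point): mouth of a threaded hole (6 mm, darker inside) in the loose module's top face, at x -20, y 40, z 36 mm in the module's frame
- cover_hole_1 (a point): centre of a 10 mm hole at the cover plate's underside, at x -20, y 40, z 0 mm in the cover's frame
- thread_2 (a point): mouth of a threaded hole (6 mm, darker inside) in the loose module's top face, at x -20, y -40, z 36 mm in the module's frame
- cover_hole_2 (a point): centre of a 10 mm hole at the cover plate's underside, at x -20, y -40, z 0 mm in the cover's frame
- thread_3 (a point): mouth of a threaded hole (6 mm, darker inside) in the loose module's top face, at x 20, y -40, z 36 mm in the module's frame
- cover_hole_3 (a point): centre of a 10 mm hole at the cover plate's underside, at x 20, y -40, z 0 mm in the cover's frame
- hex_key: a dark hexagon key, 27 x 83 x 8 mm; a bystander, to be left alone; origin at the centre of its underside
- screw_a: a black cap screw lying on the bench, 16 x 40 x 16 mm; a bystander, to be left alone; origin at the centre of its underside
- screw_b: a black cap screw lying on the bench, 16 x 46 x 16 mm; a bystander, to be left alone; origin at the centre of its underside
- screw_bin: a blue open bin with small screws, 121 x 100 x 50 mm; a bystander, to be left alone; origin at the centre of its underside
- calculator: a desk calculator, 120 x 74 x 15 mm; a bystander, to be left alone; origin at the centre of its underside
- try_square: a steel engineer's square lying flat, 100 x 108 x 16 mm; a bystander, to be left alone; origin at the centre of its underside
Not all that is in view belongs to the job. What is shaped like the top_module but brown is not meant.

How it is judged:
On the way:
1. the loose module stands squarely on the column, upright, sides flush, and has been let go (x of top_module in the frame of column between -0.005 and 0.005 m and y of top_module in the frame of column between -0.005 and 0.005 m and z of top_module in the frame of column between 0.078 and 0.086 m and angle between the x axis of top_module and the x axis of column, either way round below 0.07 rad and angle between top_module's own z axis and vertical below 0.04 rad and linear speed of top_module below 0.02 m/s and contact force between the fingers and top_module below 0.1 N), for 0.3 s.
At the end, for the whole second after the job is handed in: Module upright on the column, flush within 5 mm and 4 degrees, let go. Fingers hold the cover still, level within 5 degrees, its underside 8 to 32 mm above the module, touching neither module nor column, each cover hole within 5 mm horizontally of a threaded hole (either way round) (all of step 1 and ((horizontal distance between cover_hole_0 and thread_0 below 0.005 m and horizontal distance between cover_hole_1 and thread_1 below 0.005 m and horizontal distance between cover_hole_2 and thread_2 below 0.005 m and horizontal distance between cover_hole_3 and thread_3 below 0.005 m) or (horizontal distance between cover_hole_0 and thread_2 below 0.005 m and horizontal distance between cover_hole_1 and thread_3 below 0.005 m and horizontal distance between cover_hole_2 and thread_0 below 0.005 m and horizontal distance between cover_hole_3 and thread_1 below 0.005 m)) and z of cover in the frame of top_module between 0.044 and 0.068 m and angle between cover's own z axis and vertical below 0.09 rad and linear speed of cover below 0.02 m/s and angular speed of cover below 0.15 rad/s and contact force between the fingers and cover above 1 N and contact force between cover and top_module below 0.2 N and contact force between cover and column below 0.2 N); the arm keeps its last pose, push and grip.
It fails at once if a bystander was moved by more than 3 cm (distance of any of hex_key, screw_a, screw_b, screw_bin, calculator, try_square from where it was at the start of the episode above 0.03 m).
It fails at once if the module was let go more than 15 mm above the column (contact force between the fingers and top_module below 0.05 N and horizontal distance between top_module and column below 0.09 m and z of top_module in the frame of column above 0.097 m).
It also fails if it takes over 54 s, if anything falls off the work surface, if the arm or the gripper's body presses on something with over 40 N, if the wrist force passes 120 N, or if a joint passes its speed limit or range.

ROBOT

A 7-joint arm with a two-finger parallel gripper is mounted at the origin on a cart in front of the work surface, level with it; the furniture and walls round the work are solid. World frame = base frame: x ahead of the robot, y to its left, z up, the work surface at z = 0. Lengths are in m, angles in rad, forces in N, time in s.
With the tool pointing down it reaches from about 0.425 to 0.875 m from the base axis. Payload 4.7 kg.
Tool frame: the origin (TCP) lies at the very end of the fingers, on their centre line; the grasp point (between the pads) lies 19 mm behind it; z points along the fingers, y is the line along which they close (so a half turn about z gives the same grasp; the last joint's range is limited). The gripper opens to 87 mm and grips with 3 to 60 N. Pads are 19 mm wide; open, the fingers measure 117 mm over their backs; the gripper's body (75 mm by 190 mm) begins 51 mm behind the grasp point.
Start: joints at [-1.303, 0.321, -0.07, 1.45, 0.023, 1.371, -0.057], TCP at [0.163, 0.629, 0.223] pointing down, gripper open.
Joint ranges: [-2.86, 2.86], [-0.3, 2.09], [-1.38, 1.24], [0.06, 2.45], [-1.56, 4.7], [0.09, 2.05], [-2.69, 2.69]. Speed limits (rad/s): [2.57, 2.57, 3.14, 3.14, 3.14, 3.14, 3.14].

INTERFACE

Orientations are given as a rotation vector (axis times angle).
In Python, from bench import ctrl gives the robot as it stands.
- The arm moves only by the shell command python3 -m jog 'ROWS' [FORCE]. ROWS is JSON, a list that holds one entry, the list of rows, each a list of 7 numbers: the shift along the tool's x, y, z in mm, then the turn, a rotation vector about the tool's x, y, z in degrees, then the finger opening in mm, from 0 to 87. A call has 1 to 10 rows; each row is the pose to reach, as a shift and turn from the pose commanded when the call began, along the tool's axes at that moment; what a row does not reach only later rows make up. A row lasts 1/10 s, in which the tool goes at most 50 mm and 8.59 degrees, less where a joint would pass 70% of its speed; a pose out of reach is approached as far as the arm can. A call with a gripper value outside its range is refused whole. The fingers move at their own pace and stop on an object; FORCE is the grip in N (left out, the last holds). Time passes only in rows, so rows that repeat a pose let the fingers close. It gives the time, the measured TCP pose, the force, the opening and the grip force at its end, in the units of the state.
- ctrl.get_state(): the state, without advancing time (a new reading comes with each control period).
- ctrl.get_image(name): name is "scene" or "side" or "wrist"; returns a dict with "image" (480x640x3 uint8, red, green, blue), "depth" (480x640 float32, m along the optical axis (not along the pixel's ray), 0 where there is no reading), "fov_y" (degrees; the focal length in pixels is half the picture's height over the tangent of half this angle, whatever the lens; pixels are square), "cx", "cy" (the principal point, pixels), "rvec" (rotation vector, rad) and "tvec" (3), from world to camera coordinates, as OpenCV has them. Camera axes: x right, y down, z forward; pixel columns grow to the right and rows downward; lengths in m; the calibration is good to about 2 mm. A picture is of the moment at which its call begins.
- ctrl.close_job(): hands the job in; it is judged then, once.
The state is a dict: "time": time; "joint_positions": joint angles; "qd": joint speeds; "joint_torque": joint torques, N m; "position": TCP position; "tool_rot": TCP orientation; "ft_force": force on the tool from outside, world axes, zero at the start; "torque": the same for the moment, N m; "grip_width": opening from 0.0 (shut) to 1.0 (fully open); "grip_force": force on a finger pad.
Only numpy, scipy, OpenCV 4.12 (cv2) and the standard library are available. Lean on these libraries where they do the work, as an engineer would, in place of code of your own. Each camera call takes 0.05 s, during which the arm holds its last target. There are 200 camera calls.

## Working session

There is one attempt and no reset: what is moved stays moved. The work goes in short steps, Python scripts to look and compute and a shell command to move; the robot and the scene stay as the last step left them, time stands still between calls to the robot, and variables do not carry over. Pictures are saved under pics/ and viewed, at most 13 in all, crops included, and the job is handed in when it is done.

```bash
ls; mkdir -p pics
cat > h.py <<'E'
import numpy as np, cv2
from bench import ctrl
from scipy.spatial.transform import Rotation as R
def grab(n):
    d=ctrl.get_image(n); np.savez('pics/'+n+'.npz',**d); return d
def K(d):
    f=240/np.tan(np.radians(d['fov_y'])/2); return f
def world(d,u,v,z=None):
    """pixel -> world on plane z, or by depth"""
    f=K(d); r=np.array([(u-d['cx'])/f,(v-d['cy'])/f,1.0])
    M=R.from_rotvec(np.ravel(d['rvec'])).as_matrix(); t=np.ravel(d['tvec']); c=-M.T@t; w=M.T@r
    if z is None: return c+w*d['depth'][int(round(v)),int(round(u))]
    return c+w*(z-c[2])/w[2]
def cloud(d):
    f=K(d); v,u=np.mgrid[:480,:640]; Z=d['depth']
    P=np.stack([(u-d['cx'])/f*Z,(v-d['cy'])/f*Z,Z],-1)
    M=R.from_rotvec(np.ravel(d['rvec'])).as_matrix()
    return (P-np.ravel(d['tvec']))@M
E
python3 - <<'E'
from h import *
for n in ('scene','side','wrist'):
    d=grab(n); cv2.imwrite(f'pics/{n}0.png',d['image'][...,::-1]); M=R.from_rotvec(np.ravel(d['rvec'])).as_matrix()
    print(n,d['fov_y'],-M.T@np.ravel(d['tvec']),(d['depth']>0).mean())
s=ctrl.get_state(); print(s['position'],s['tool_rot'],s['time'],s['joint_positions'])
E
```

```text
pics
scene 47.932170810900296 [-0.54805777  1.02201028  1.63574509] 0.9744889322916667
side 45.44324915504829 [ 0.55349149 -1.51326608  0.66975944] 0.859912109375
wrist 60.16986079072661 [0.08977764 0.64905237 0.38471448] 0.996025390625
[0.16313242 0.62878435 0.22172743] [-3.97544117e-01 -3.11622713e+00  2.23010345e-03] 0.15 [-1.30291274  0.32165586 -0.07008789  1.45136152  0.02258816  1.37078582
 -0.05691441]
```

View pics/scene0.png

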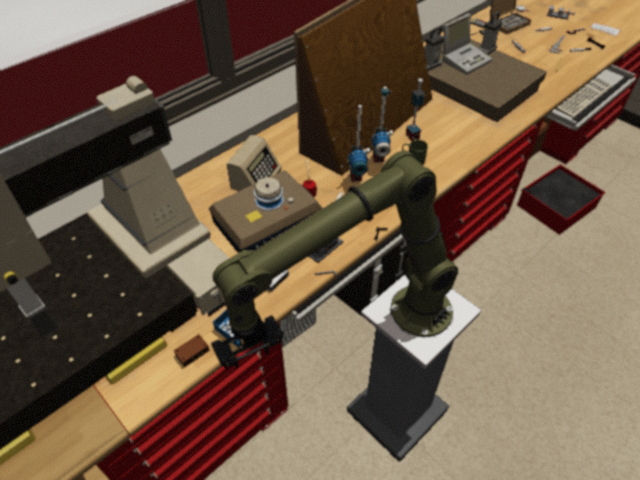

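View pics/wrist0.png

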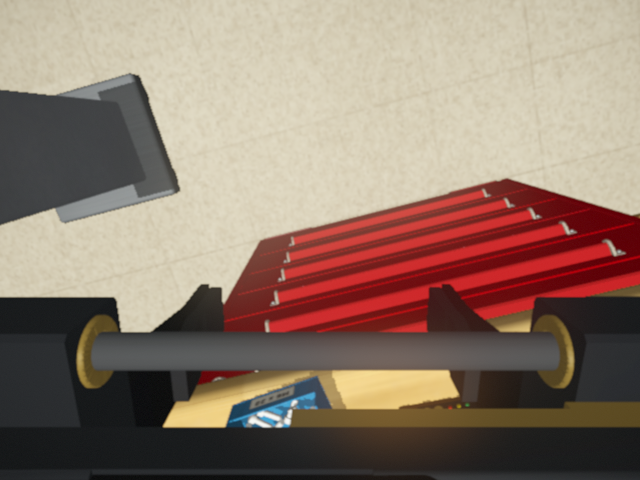

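The scene view shows the arm over the bench's left part: the screw bin is at about (230,325), the brown decoy at (190,348), and other items are near (325,245) behind the arm. The wrist view shows the drawers, the blue bin at (275,405) and the calculator's edge.

View pics/side0.png

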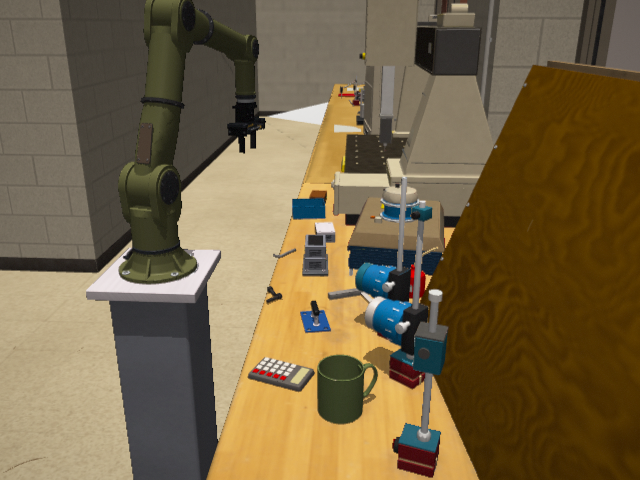

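The side view shows the blue cover with its handle at (315,320), the column at (316,252), the loose module with a bright top at (325,231), and the try square around (355,294). The calculator is at (281,373).

Run:
```python
from h import *
d=dict(np.load('pics/side.npz'))
for n,u,v,z in [('cover',315,321,.004),('handle',315,306,.044),('coltop',316,240,.082),('colfront',315,268,None),('mod',325,227,.036),('square',345,295,.008),('key',275,296,.005),('screw',285,253,.008),('decoy',318,195,.036),('bin',309,200,.05),('calc',281,373,.015),('mug',342,360,None)]:
    print(n,world(d,u,v,z).round(3) if z else '', world(d,u,v).round(3))
im=d['image'][190:350,240:400]; cv2.imwrite('pics/sidec.png',cv2.resize(im,(640,600)[:1]*2 if 0 else (600,600),interpolation=cv2.INTER_CUBIC)[...,::-1])
```

```text
cover [ 0.478 -0.298  0.004] [ 0.48  -0.318  0.015]
handle [ 0.478 -0.297  0.044] [ 0.478 -0.298  0.045]
coltop [0.46  0.046 0.082] [0.459 0.049 0.081]
colfront  [0.46  0.    0.013]
mod [0.475 0.293 0.036] [0.475 0.292 0.036]
square [ 0.548 -0.16   0.008] [ 0.548 -0.16   0.008]
key [ 0.366 -0.172  0.005] [ 0.368 -0.185  0.011]
screw [0.359 0.121 0.008] [0.359 0.123 0.007]
decoy [0.429 0.674 0.036] [0.429 0.682 0.034]
bin [0.402 0.556 0.05 ] [0.401 0.575 0.044]
calc [ 0.425 -0.537  0.015] [ 0.425 -0.536  0.015]
mug  [ 0.547 -0.588  0.083]
```

View pics/sidec.png

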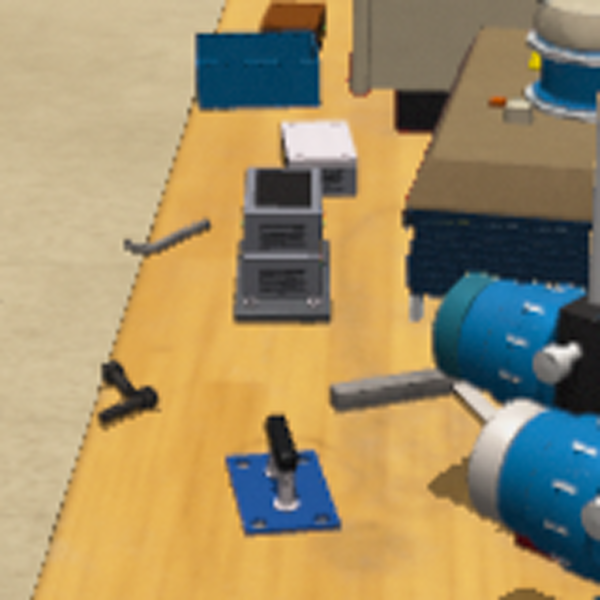

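The crop confirms it: the cover is nearly axis-aligned with its handle bar, the column top is at (283,187), the module top is at (318,140), and a hex key and screw lie to the left.

Run:
```python
from h import *
d=dict(np.load('pics/side.npz')); P=cloud(d); im=d['image'].astype(int)
def fit(n,zl,zh,c,r,m=True):
    k=(P[...,2]>zl)&(P[...,2]<zh)&(np.hypot(P[...,0]-c[0],P[...,1]-c[1])<r)&m
    q=P[k][:,:2]; a=cv2.minAreaRect((q*1000).astype(np.float32)); print(n,k.sum(),np.round(a[0],1),np.round(a[1],1),round(a[2],1),'mean',q.mean(0).round(4),P[k][:,2].mean().round(4))
fit('coltop',.079,.087,(.46,.05),.09)
fit('mod',.031,.041,(.475,.29),.09)
b=(im[...,2]>im[...,0]+60)
fit('cover',-.003,.012,(.48,-.3),.09,b)
fit('bar',.040,.05,(.48,-.3),.06)
for n,c in (('mod',(.475,.293)),('col',(.46,.05)),('cov',(.478,-.3))):
    k=(P[...,2]>.055)&(P[...,2]<.3)&(abs(P[...,0]-c[0])<.14)&(abs(P[...,1]-c[1])<.11)
    print(n,k.sum(), P[k].min(0).round(3) if k.any() else '',P[k].max(0).round(3) if k.any() else '')
s=ctrl.get_state();T=R.from_rotvec(s['tool_rot']).as_matrix();print(T.round(3))
w=dict(np.load('pics/wrist.npz'));M=R.from_rotvec(np.ravel(w['rvec'])).as_matrix();print('cam in tool',T.T@(-M.T@np.ravel(w['tvec'])-s['position']),(M@T).round(3))
```

```text
coltop 247 [456.9  43.1] [ 59.2 104.9] 3.3 mean [0.4575 0.0401] 0.0817
mod 201 [473.  290.7] [ 60.4 109.2] 7.8 mean [0.4729 0.2854] 0.0353
cover 366 [ 477.2 -291.9] [ 58.8 104.5] 11.7 mean [ 0.4772 -0.2986] 0.0034
bar 66 [ 476.8 -295.6] [13.5 54.6] 13.5 mean [ 0.4767 -0.2966] 0.0427
mod 151 [0.5   0.183 0.055] [0.615 0.403 0.155]
col 1055 [ 0.425 -0.045  0.055] [0.6   0.16  0.141]
cov 604 [ 0.571 -0.369  0.091] [ 0.618 -0.284  0.16 ]
[[-0.968  0.251 -0.   ]
 [ 0.251  0.968 -0.001]
 [-0.    -0.001 -1.   ]]
cam in tool [ 0.07608221  0.00097073 -0.16299401] [[ 0.     1.     0.   ]
 [-0.961  0.    -0.276]
 [-0.276 -0.     0.961]]
```

Run:
```python
from h import *
d=dict(np.load('pics/side.npz')); P=cloud(d)
for n,c,a,y0,z0 in (('mod',(.473,.29),7.8,.06,.06),('col',(.457,.043),3.3,.06,.085),('cov',(.477,-.295),12.5,.06,.06)):
    th=np.radians(a); q=P[...,:2]-c; lx=q@[np.cos(th),np.sin(th)]; ly=q@[-np.sin(th),np.cos(th)]
    for zl in np.arange(z0,.24,.02):
        k=(P[...,2]>zl)&(P[...,2]<zl+.02)&(lx>.04)&(lx<.16)&(abs(ly)<y0)
        if k.any(): 
            i=lx[k].argsort()[0]; print(n,zl.round(2),k.sum(),'min lx',lx[k][i].round(3),'at ly',ly[k][i].round(3))
```

```text
mod 0.1 5 min lx 0.121 at ly -0.041
mod 0.12 44 min lx 0.123 at ly -0.045
col 0.11 7 min lx 0.103 at ly -0.022
col 0.12 190 min lx 0.109 at ly -0.055
cov 0.08 9 min lx 0.095 at ly -0.04
cov 0.1 46 min lx 0.087 at ly -0.043
cov 0.12 77 min lx 0.086 at ly -0.046
cov 0.14 178 min lx 0.091 at ly -0.043
cov 0.16 4 min lx 0.137 at ly -0.059
```

```bash
cat >> h.py <<'E'
def go(x,y,z,yaw):
    """print tool-frame shift (mm) / turn (deg) to TCP (x,y,z), tool down, tool y at heading yaw deg"""
    s=ctrl.get_state(); T=R.from_rotvec(s['tool_rot']).as_matrix(); a=np.radians(yaw)
    Y=np.array([np.cos(a),np.sin(a),0]); Z=np.array([0,0,-1.]); G=np.stack([np.cross(Y,Z),Y,Z],1)
    print('shift',(T.T@(np.array([x,y,z])-s['position'])*1000).round(1),'turn',np.degrees(R.from_matrix(T.T@G).as_rotvec()).round(1),'t',s['time'])
E
python3 -c "
from h import *
go(.473,.287,.2,7.8)"
```

```text
shift [-385.7 -253.    22.1] turn [-0.1  0.1 67.7] t 0.15
```

```bash
python3 -m jog '[[[-386,-253,0,0,0,68,87],[-386,-253,0,0,0,68,87],[-386,-253,0,0,0,68,87],[-386,-253,0,0,0,68,87],[-386,-253,0,0,0,68,87],[-386,-253,0,0,0,68,87],[-386,-253,22,0,0,68,87],[-386,-253,22,0,0,68,87],[-386,-253,22,0,0,68,87],[-386,-253,22,0,0,68,87]]]'
python3 - <<'E'
from h import *
d=grab('wrist'); cv2.imwrite('pics/w1.png',d['image'][...,::-1])
s=ctrl.get_state(); print(s['position'],s['joint_positions'].round(2) if hasattr(s['joint_positions'],'round') else s['joint_positions'])
P=cloud(d)
for n,zl,zh,c in (('mod',.031,.041,(.475,.29)),('col',.077,.087,(.457,.043))):
    k=(P[...,2]>zl)&(P[...,2]<zh)&(np.hypot(P[...,0]-c[0],P[...,1]-c[1])<.1)
    if k.sum()>50:
        a=cv2.minAreaRect((P[k][:,:2]*1000).astype(np.float32)); print(n,k.sum(),a,P[k].mean(0).round(4))
E
```

```text
time: 1.15
position: [0.4771, 0.2806, 0.1999]
tool_rot: [2.081, 2.349, -0.003]
ft_force: [0.5, -0.1, -0.7]
grip_width: 1.0
grip_force: 0.0
[0.47684926 0.2813008  0.19984426] [-0.89  0.13  0.33  1.74 -0.04  1.28 -0.42]
mod 9231 ((473.5453186035156, 295.5010986328125), (60.14728546142578, 100.49239349365234), 7.526501178741455) [0.4732 0.2978 0.037 ]
```

View pics/w1.png

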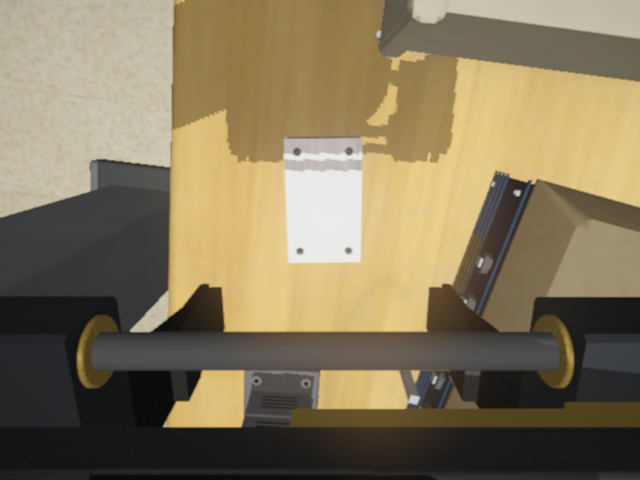

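The wrist view shows the module's bright top from (285,138) to (361,262) with its four threads, and the column foot's end at (280,385). The depth fit gives 60.1 x 100.5 mm at z 0.037, which matches.

```bash
python3 -c "
from h import *
go(.4735,.2955,.011,7.5)"
```

```text
shift [ 15.   -1.7 188.8] turn [ 0.   0.2 -0.5] t 1.2
```

```bash
python3 -m jog '[[[15,-2,40,0,0,-0.5,87],[15,-2,80,0,0,-0.5,87],[15,-2,110,0,0,-0.5,87],[15,-2,130,0,0,-0.5,87],[15,-2,130,0,0,-0.5,87],[15,-2,130,0,0,-0.5,87]]]'
python3 -c "
from h import *
go(.4735,.2955,.011,7.5)"
```

```text
time: 1.8
position: [0.4688, 0.3032, 0.0709]
tool_rot: [-2.06, -2.372, 0.0]
ft_force: [0.2, 0.1, 0.1]
grip_width: 0.997
grip_force: 0.0
shift [-8.3  3.6 59.9] turn [-0.  -0.   0.5] t 1.8
```

```bash
python3 -m jog '[[[-8,4,0,0,0,0.5,87],[-8,4,20,0,0,0.5,87],[-8,4,40,0,0,0.5,87],[-8,4,55,0,0,0.5,87],[-8,4,60,0,0,0.5,87],[-8,4,60,0,0,0.5,87],[-8,4,60,0,0,0.5,50],[-8,4,60,0,0,0.5,50],[-8,4,60,0,0,0.5,50],[-8,4,60,0,0,0.5,50]]]' 30
python3 -m jog '[[[0,0,0,0,0,0,50],[0,0,0,0,0,0,50],[0,0,0,0,0,0,50]]]'
```

```text
time: 2.8
position: [0.4747, 0.2949, 0.0111]
tool_rot: [2.072, 2.361, 0.001]
ft_force: [0.9, 0.3, 0.2]
grip_width: 0.719
grip_force: 0.0
time: 3.1
position: [0.4745, 0.2948, 0.011]
tool_rot: [-2.072, -2.361, -0.001]
ft_force: [-1.2, -0.2, 3.2]
grip_width: 0.684
grip_force: 30.0
```

```bash
python3 -m jog '[[[0,0,-5,0,0,0,50],[0,0,-20,0,0,0,50],[0,0,-45,0,0,0,50],[0,0,-80,0,0,0,50],[0,0,-115,0,0,0,50],[0,0,-150,0,0,0,50],[0,0,-185,0,0,0,50],[0,0,-215,0,0,0,50],[0,0,-229,0,0,0,50],[0,0,-229,0,0,0,50]]]'
python3 -c "
from h import *
go(.459,-.055,.24,3.3)"
```

```text
time: 4.1
position: [0.4754, 0.295, 0.2418]
tool_rot: [2.072, 2.36, 0.006]
ft_force: [0.3, -0.1, -5.3]
grip_width: 0.688
grip_force: 30.0
shift [-345.   -61.7    0.8] turn [ 0.2 -0.1  4.1] t 4.1
```

```bash
python3 -m jog '[[[-15,-2,0,0,0,0,50],[-50,-9,0,0,0,0.5,50],[-90,-16,0,0,0,1,50],[-130,-23,0,0,0,1.5,50],[-170,-30,0,0,0,2,50],[-210,-37,0,0,0,2.5,50],[-250,-45,0,0,0,3,50],[-290,-52,0,0,0,3.5,50],[-330,-60,0,0,0,4,50],[-345,-62,0,0,0,4,50]]]'
python3 -m jog '[[[0,0,0,0,0,0,50],[0,0,0,0,0,0,50],[0,0,0,0,0,0,50]]]'
cat >> h.py <<'E'
def top(P,zl,zh,c,r=.085):
    k=(P[...,2]>zl)&(P[...,2]<zh)&(np.hypot(P[...,0]-c[0],P[...,1]-c[1])<r)
    if k.sum()<30: print('few',k.sum()); return
    a=cv2.minAreaRect((P[k][:,:2]*1000).astype(np.float32)); print(k.sum(),np.round(a[0],1),np.round(a[1],1),round(a[2],2),'z',P[k][:,2].mean().round(4))
E
python3 - <<'E'
from h import *
d=grab('wrist'); cv2.imwrite('pics/w2.png',d['image'][...,::-1])
P=cloud(d); top(P,.077,.087,(.457,.043))
s=ctrl.get_state(); T=R.from_rotvec(s['tool_rot']).as_matrix(); print(s['position'],np.degrees(np.arctan2(T[1,1],T[0,1])))
q=(P-s['position'])@T*1000  # tool frame mm
top(q/1000,-.04,.03,(0,0),.06)
E
```

```text
time: 5.1
position: [0.455, -0.0618, 0.2374]
tool_rot: [-2.161, -2.278, 0.006]
ft_force: [0.9, -0.3, -4.4]
grip_width: 0.689
grip_force: 30.0
time: 5.4
position: [0.4571, -0.0544, 0.2385]
tool_rot: [-2.15, -2.288, 0.002]
ft_force: [-0.1, 0.8, -4.6]
grip_width: 0.686
grip_force: 30.0
12047 [457.5  48.7] [ 60.1 100. ] 3.05 z 0.0832
[ 0.45732569 -0.05427787  0.23876358] 3.587774876944895
32897 [10.5 -0.6] [82.3 84.5] 0.17 z -0.0245
```

View pics/w2.png

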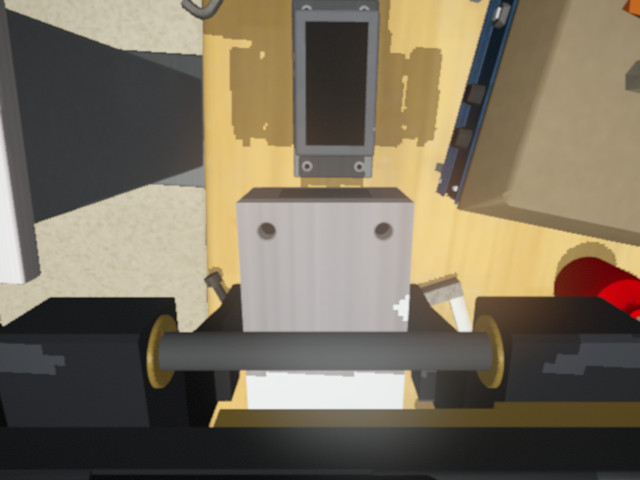

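The wrist view shows the column top's black seal in the frame from (295,10) to (377,153), clear of the held module. The module's two front threads are at (267,230) and (383,230).

```bash
cat >> h.py <<'E'
def held(d,pix,zt):
    s=ctrl.get_state(); T=R.from_rotvec(s['tool_rot']).as_matrix(); p=np.array(s['position'])
    return [((world(d,u,v,p[2]+zt)-p)@T*1000).round(1) for u,v in pix]
E
python3 - <<'E'
from h import *
d=dict(np.load('pics/wrist.npz')); P=cloud(d)
s=ctrl.get_state(); T=R.from_rotvec(s['tool_rot']).as_matrix()
g=cv2.cvtColor(d['image'],cv2.COLOR_RGB2GRAY); c=[]
for u,v in ((267,230),(383,230)):
    w=g[v-13:v+14,u-13:u+14]; m=(w<100).astype(np.uint8); M=cv2.moments(m,True); c.append((u-13+M['m10']/M['m00'],v-13+M['m01']/M['m00'])); print(m.sum(),c[-1])
q=(P[212:300:8,255:400:12]-s['position'])@T*1000; q=q.reshape(-1,3); q=q[(q[:,2]<-15)&(q[:,2]>-40)]
A=np.c_[q[:,:2],np.ones(len(q))]; co=np.linalg.lstsq(A,q[:,2],rcond=None)[0]; print('plane',co.round(4), 'tilt deg',np.degrees(co[:2]).round(2))
h=held(d,c,.025); print(h); a=(h[1]-h[0]); print('yaw in tool deg',np.degrees(np.arctan2(-a[0],a[1])),np.linalg.norm(a))
E
```

```text
112 (267.5982142857143, 228.52678571428572)
102 (381.7549019607843, 228.421568627451)
plane [ 2.34000e-02  2.00000e-03 -2.63813e+01] tilt deg [1.34 0.11]
[array([ 41.9, -20.2, -25. ]), array([ 41.9,  19. , -25. ])]
yaw in tool deg -0.0 39.2
```

```bash
python3 -c "
from h import *
go(.4582,.0472,.12,3.05)"
```

```text
shift [101.2   7.4 118.8] turn [-0.1 -0.   0.5] t 5.45
```

```bash
python3 -m jog '[[[20,2,0,0,0,0.5,50],[55,4,0,0,0,0.5,50],[90,7,0,0,0,0.5,50],[101,7,10,0,0,0.5,50],[101,7,35,0,0,0.5,50],[101,7,65,0,0,0.5,50],[101,7,95,0,0,0.5,50],[101,7,112,0,0,0.5,50],[101,7,119,0,0,0.5,50],[101,7,119,0,0,0.5,50]]]'
python3 -m jog '[[[0,0,0,0,0,0,50],[0,0,0,0,0,0,50],[0,0,0,0,0,0,50]]]'
python3 -c "
from h import *
go(.4582,.0472,.093,3.05)"
```

```text
time: 6.45
position: [0.4579, 0.0458, 0.1196]
tool_rot: [-2.162, -2.279, 0.004]
ft_force: [0.0, -0.3, -5.0]
grip_width: 0.683
grip_force: 30.0
time: 6.75
position: [0.4594, 0.0459, 0.1215]
tool_rot: [2.163, 2.278, 0.003]
ft_force: [0.6, 0.2, -4.6]
grip_width: 0.686
grip_force: 30.0
shift [ 1.3 -1.2 28.5] turn [ 0.1 -0.  -0.1] t 6.75
```

```bash
python3 -m jog '[[[1,-1,6,0,0,0,50],[1,-1,12,0,0,0,50],[1,-1,18,0,0,0,50],[1,-1,21,0,0,0,50],[1,-1,23,0,0,0,50],[1,-1,25,0,0,0,50],[1,-1,26,0,0,0,50],[1,-1,26,0,0,0,50]]]'
python3 -c "
from h import *
go(.4582,.0472,.093,3.05)"
```

```text
time: 7.55
position: [0.4577, 0.0467, 0.0945]
tool_rot: [2.163, 2.278, 0.0]
ft_force: [0.6, 0.0, -4.5]
grip_width: 0.685
grip_force: 30.0
shift [0.5 0.6 1.5] turn [ 0.  -0.  -0.1] t 7.55
```

```bash
python3 -m jog '[[[0.5,0.5,1,0,0,0,50],[0.5,0.5,1,0,0,0,50],[0.5,0.5,2,0,0,0,50],[0.5,0.5,2,0,0,0,50],[0.5,0.5,2.5,0,0,0,50],[0.5,0.5,2.5,0,0,0,50]]]'
```

```text
time: 8.15
position: [0.4584, 0.0473, 0.0929]
tool_rot: [-2.163, -2.278, -0.001]
ft_force: [-3.1, -0.8, 4.2]
grip_width: 0.688
grip_force: 30.0
```

```bash
python3 -m jog '[[[0,0,0,0,0,0,62],[0,0,0,0,0,0,66],[0,0,0,0,0,0,75],[0,0,0,0,0,0,87],[0,0,0,0,0,0,87],[0,0,0,0,0,0,87],[0,0,-10,0,0,0,87],[0,0,-35,0,0,0,87],[0,0,-70,0,0,0,87],[0,0,-110,0,0,0,87]]]'
python3 -c "
from h import *
go(.457,-.055,.26,3.3)"
```

```text
time: 9.15
position: [0.4574, 0.0469, 0.2033]
tool_rot: [-2.163, -2.277, 0.002]
ft_force: [0.6, 0.8, 0.7]
grip_width: 0.999
grip_force: 0.0
shift [-101.8   -5.7  -56.7] turn [-0.1  0.  -0.4] t 9.15
```

```bash
python3 -m jog '[[[-20,-2,-57,0,0,0,87],[-60,-4,-57,0,0,0,87],[-102,-6,-57,0,0,0,87],[-102,-6,-57,0,0,0,87],[-102,-6,-57,0,0,0,87],[-102,-6,-57,0,0,0,87],[-102,-6,-57,0,0,0,87]]]'
python3 - <<'E'
from h import *
d=grab('wrist'); cv2.imwrite('pics/w3.png',d['image'][...,::-1])
P=cloud(d); top(P,.112,.126,(.457,.048)); k=(P[...,2]>.112)&(P[...,2]<.126)&(abs(P[...,0]-.457)<.06)&(abs(P[...,1]-.05)<.07)
q=P[k]; print(np.linalg.lstsq(np.c_[q[:,:2],np.ones(len(q))],q[:,2],rcond=None)[0])
d2=grab('side'); P2=cloud(d2); top(P2,.113,.124,(.457,.048))
E
```

```text
time: 9.85
position: [0.4573, -0.0537, 0.2589]
tool_rot: [-2.161, -2.28, 0.001]
ft_force: [0.1, 0.4, 0.1]
grip_width: 1.002
grip_force: 0.0
13485 [457.7  48.5] [ 60.2 100.1] 3.06 z 0.119
[ 8.57557893e-05 -7.63031893e-04  1.18982510e-01]
274 [456.4  43. ] [ 58.5 113.3] 2.66 z 0.1173
```

View pics/w3.png

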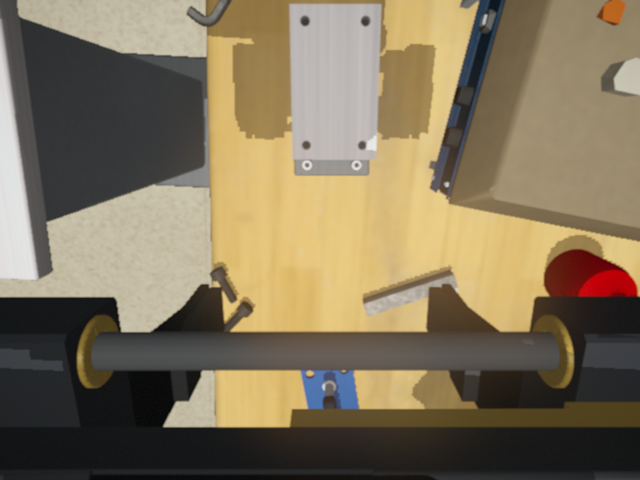

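The module sits flush on the column: its top spans (291,3) to (380,150), and the fit matches the column within 0.5 mm at z 0.119. The cover is visible at (330,388), partly behind the gripper bar.

Run:
```python
from h import *
d=dict(np.load('pics/side.npz')); P=cloud(d)
for zl in np.arange(.15,.5,.05):
    k=(P[...,2]>zl)&(P[...,2]<zl+.05)&(P[...,0]>.3)&(P[...,0]<.68)&(P[...,1]>-.5)&(P[...,1]<-.1)
    if k.any(): i=P[k][:,0].argsort()[3:4]; print(zl.round(2),k.sum(),P[k][i].round(3))
go(.477,-.31,.26,12.5)
```

```text
0.15 711 [[ 0.584 -0.305  0.151]]
0.2 121 [[ 0.66  -0.352  0.246]]
0.25 129 [[ 0.66  -0.351  0.288]]
0.3 140 [[ 0.384 -0.1    0.335]]
0.35 83 [[ 0.375 -0.104  0.364]]
0.4 1 []
shift [-256.7    5.9   -1.1] turn [-0.   0.  -9.4] t 9.95
```

```bash
python3 -m jog '[[[-40,1,0,0,0,-2,87],[-85,2,0,0,0,-4,87],[-130,3,0,0,0,-6,87],[-175,4,0,0,0,-8,87],[-220,5,0,0,0,-9,87],[-257,6,0,0,0,-9.4,87],[-257,6,0,0,0,-9.4,87],[-257,6,0,0,0,-9.4,87],[-257,6,0,0,0,-9.4,87]]]'
python3 - <<'E'
from h import *
d=grab('wrist'); cv2.imwrite('pics/w4.png',d['image'][...,::-1])
P=cloud(d); im=d['image'].astype(int)
b=(im[...,2]>im[...,0]+50)&(P[...,2]<.015)&(P[...,2]>-.005)&(np.hypot(P[...,0]-.477,P[...,1]+.295)<.09)
q=P[b]; print('cover',b.sum(),cv2.minAreaRect((q[:,:2]*1000).astype(np.float32)),q[:,2].mean())
top(P,.04,.05,(.477,-.295),.06)
th=np.radians(12); p=P-np.array([.477,-.295,0]); lx=p[...,0]*np.cos(th)+p[...,1]*np.sin(th); ly=-p[...,0]*np.sin(th)+p[...,1]*np.cos(th)
k=(P[...,2]>.06)&(P[...,2]<.2)&(lx>.06)&(lx<.12)&(abs(ly)<.08)
for a in np.arange(-.08,.08,.01):
    m=k&(ly>a)&(ly<a+.01)
    if m.any(): print(a.round(2),m.sum(),lx[m].min().round(3),P[m][:,2].max().round(3))
print(ctrl.get_state()['position'])
E
```

```text
time: 10.85
position: [0.4772, -0.3095, 0.2587]
tool_rot: [-1.966, -2.449, -0.001]
ft_force: [0.2, 0.6, -0.0]
grip_width: 1.0
grip_force: 0.0
cover 4121 ((478.06524658203125, -290.7605895996094), (58.03097915649414, 98.65696716308594), 11.739871978759766) 0.005081820658065053
965 [ 477.4 -290.6] [13.9 59.2] 12.39 z 0.0443
-0.08 192 0.111 0.15
-0.07 282 0.103 0.152
-0.06 436 0.097 0.154
-0.05 576 0.088 0.158
-0.04 986 0.087 0.158
-0.03 1127 0.093 0.158
-0.02 589 0.105 0.159
-0.01 51 0.117 0.153
[ 0.47738566 -0.30928578  0.25884053]
```

View pics/w4.png

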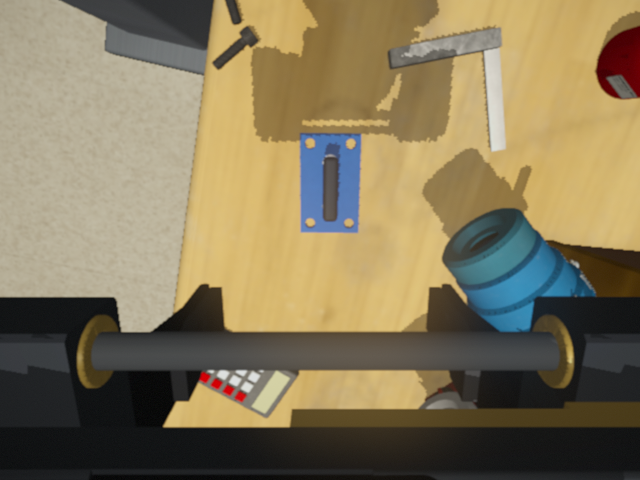

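The wrist view shows the cover from (302,134) to (361,232), with its handle bar at (331,188). A blue dial indicator at (500,250) is close to where the gripper body would come down, so I'll grip the bar 19 mm toward its far (+y) end for clearance.

```bash
python3 -c "
from h import *
go(.4736,-.2721,.2,12.2)"
```

```text
shift [37.   4.4 58.9] turn [ 0.  -0.1  0.3] t 10.9
```

```bash
python3 -m jog '[[[20,3,0,0,0,0.3,40],[37,4.5,15,0,0,0.3,40],[37,4.5,40,0,0,0.3,40],[37,4.5,59,0,0,0.3,40],[37,4.5,59,0,0,0.3,40],[37,4.5,59,0,0,0.3,40],[37,4.5,59,0,0,0.3,40]]]'
python3 -c "
from h import *
go(.4736,-.2721,.020,12.2)"
```

```text
time: 11.6
position: [0.474, -0.2741, 0.2014]
tool_rot: [1.974, 2.442, 0.002]
ft_force: [-0.1, -1.0, 1.4]
grip_width: 0.491
grip_force: 0.0
shift [  2.2  -0.3 181.4] turn [ 0.1  0.  -0.1] t 11.6
```

Descend in two stages, checking force before the end.

```bash
python3 -m jog '[[[1.5,0,15,0,0,0,40],[1.5,0,40,0,0,0,40],[1.5,0,65,0,0,0,40],[1.5,0,90,0,0,0,40],[1.5,0,110,0,0,0,40],[1.5,0,120,0,0,0,40],[1.5,0,120,0,0,0,40],[1.5,0,120,0,0,0,40]]]'
python3 - <<'E'
from h import *
d=grab('wrist'); P=cloud(d); top(P,.04,.05,(.4776,-.2907),.06)
s=ctrl.get_state(); T=R.from_rotvec(s['tool_rot']).as_matrix()
k=(P[...,2]>.04)&(P[...,2]<.05)&(np.hypot(P[...,0]-.4776,P[...,1]+.2907)<.04)
print(((P[k]-s['position'])@T).mean(0).round(4))
go(.4736,-.2721,.020,12.2)
E
```

```text
time: 12.4
position: [0.4732, -0.2732, 0.0806]
tool_rot: [1.976, 2.442, 0.0]
ft_force: [-0.3, -0.7, -0.1]
grip_width: 0.458
grip_force: 0.0
2028 [ 475.8 -282.2] [14.  43.5] 11.6 z 0.0442
[-0.008   0.0002  0.0368]
shift [ 1.1  0.2 61. ] turn [ 0.1  0.1 -0.1] t 12.45
```

```bash
python3 -m jog '[[[1,0,12,0,0,0,40],[1,0,25,0,0,0,40],[1,0,38,0,0,0,40],[1,0,50,0,0,0,40],[1,0,57,0,0,0,40],[1,0,60,0,0,0,40],[1,0,60,0,0,0,40],[1,0,60,0,0,0,40]]]'
```

```text
time: 13.25
position: [0.4729, -0.2721, 0.0204]
tool_rot: [1.976, 2.442, 0.0]
ft_force: [0.2, 0.2, 0.9]
grip_width: 0.459
grip_force: 0.0
```

```bash
python3 -m jog '[[[0,0,0,0,0,0,5],[0,0,0,0,0,0,5],[0,0,0,0,0,0,5],[0,0,0,0,0,0,5],[0,0,0,0,0,0,5],[0,0,0,0,0,0,5],[0,0,0,0,0,0,5],[0,0,0,0,0,0,5]]]' 40
python3 -m jog '[[[0,0,-2,0,0,0,5],[0,0,-10,0,0,0,5],[0,0,-25,0,0,0,5],[0,0,-50,0,0,0,5],[0,0,-80,0,0,0,5],[0,0,-115,0,0,0,5],[0,0,-150,0,0,0,5],[0,0,-180,0,0,0,5],[0,0,-200,0,0,0,5],[0,0,-200,0,0,0,5]]]'
python3 -c "
from h import *
go(.459,-.06,.22,3.06)"
```

```text
time: 14.05
position: [0.4729, -0.2717, 0.0202]
tool_rot: [1.976, 2.442, 0.001]
ft_force: [-0.1, 1.2, 1.9]
grip_width: 0.158
grip_force: 40.0
time: 15.05
position: [0.474, -0.2732, 0.2237]
tool_rot: [1.973, 2.437, 0.005]
ft_force: [-0.4, -1.0, -1.7]
grip_width: 0.154
grip_force: 40.0
shift [211.7  29.7   3.4] turn [0.4 0.1 9. ] t 15.05
```

```bash
python3 -m jog '[[[20,3,0,0,0,1,5],[55,8,0,0,0,2.5,5],[90,13,0,0,0,4,5],[125,18,0,0,0,5.5,5],[160,23,0,0,0,7,5],[195,28,0,0,0,8,5],[212,30,0,0,0,9,5],[212,30,0,0,0,9,5],[212,30,0,0,0,9,5],[212,30,0,0,0,9,5]]]'
python3 - <<'E'
from h import *
d=grab('wrist'); cv2.imwrite('pics/w5.png',d['image'][...,::-1])
P=cloud(d); top(P,.112,.126,(.4577,.0485))
s=ctrl.get_state(); T=R.from_rotvec(s['tool_rot']).as_matrix(); im=d['image'].astype(int)
q=(P-s['position'])@T*1000
b=(im[...,2]>im[...,0]+40)&(abs(q[...,2]-16)<12)&(abs(q[...,1])<45)&(abs(q[...,0])<80)
v=q[b]; print('blue',b.sum(),v.min(0).round(1),v.max(0).round(1)); print(np.linalg.lstsq(np.c_[v[:,:2],np.ones(len(v))],v[:,2],rcond=None)[0].round(4), cv2.minAreaRect(v[:,:2].astype(np.float32)))
print(s['position'],np.degrees(np.arctan2(T[1,1],T[0,1])))
E
```

```text
time: 16.05
position: [0.4574, -0.0597, 0.2197]
tool_rot: [-2.164, -2.278, 0.001]
ft_force: [0.5, -1.5, -2.6]
grip_width: 0.156
grip_force: 40.0
15504 [458.1  41.8] [60.3 86.3] 2.91 z 0.119
blue 2432 [-63.3 -29.6  13.3] [21.2 28.5 18.8]
[-2.50000e-03  3.00000e-04  1.52598e+01] ((-22.016944885253906, 4.673614501953125), (56.91997528076172, 85.30477142333984), 77.8656234741211)
[ 0.45746568 -0.05969885  0.21977244] 2.919504780726112
```

View pics/w5.png

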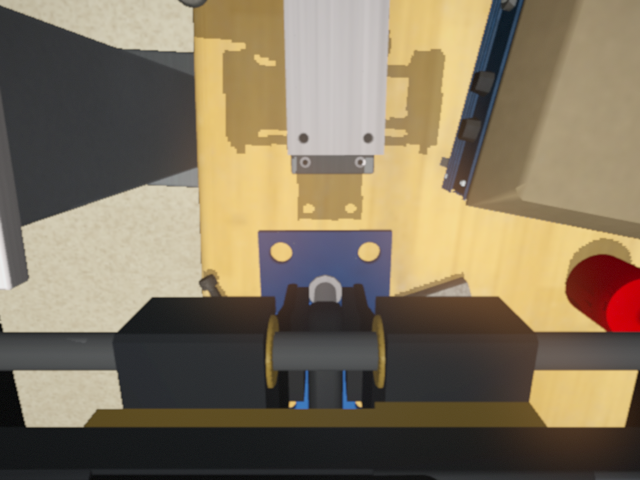

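The cover is held level, its front holes at (282,252) and (369,252), and the module is undisturbed on the column at top.

Run:
```python
from h import *
d=dict(np.load('pics/wrist.npz')); im=d['image'].astype(int)
y=((im[...,0]>im[...,2]+20)).astype(np.uint8); c=[]
for u,v in ((282,252),(369,252)):
    m=y[v-15:v+16,u-15:u+16]; M=cv2.moments(m,True); c.append((u-15+M['m10']/M['m00'],v-15+M['m01']/M['m00'])); print(m.sum(),c[-1])
h=held(d,c,-.0165); print(h); a=h[1]-h[0]; print('yaw',np.degrees(np.arctan2(-a[0],a[1])),np.linalg.norm(a))
print('edge',held(d,[(259,231),(391,231)],-.016))
```

```text
368 (280.7282608695652, 251.6929347826087)
360 (368.56944444444446, 251.43333333333334)
[array([ 20.7, -20.4,  16.5]), array([20.8, 19.5, 16.5])]
yaw -0.1435981442312063 39.90012531308643
edge [array([ 30.5, -29.8,  16. ]), array([30.5, 29.1, 16. ])]
```

```bash
python3 -c "
from h import *
go(.4571,.0679,.158,3.06)"
```

```text
shift [127.5   6.2  61.7] turn [-0.   0.  -0.1] t 16.1
```

```bash
python3 -m jog '[[[15,1,0,0,0,0,5],[45,2,0,0,0,0,5],[80,4,0,0,0,0,5],[110,5,0,0,0,0,5],[127.5,6,0,0,0,0,5],[127.5,6,15,0,0,0,5],[127.5,6,35,0,0,0,5],[127.5,6,50,0,0,0,5],[127.5,6,58,0,0,0,5],[127.5,6,61,0,0,0,5]]]'
python3 -m jog '[[[0,0,0,0,0,0,5],[0,0,0,0,0,0,5],[0,0,0,0,0,0,5],[0,0,0,0,0,0,5]]]'
python3 - <<'E'
from h import *
go(.4571,.0679,.158,3.06)
d=grab('wrist'); cv2.imwrite('pics/w6.png',d['image'][180:320,220:420][...,::-1].repeat(4,0).repeat(4,1)[:560])
g=grab('side'); cv2.imwrite('pics/s2.png',cv2.resize(g['image'][170:300,240:400],(738,600),interpolation=cv2.INTER_CUBIC)[...,::-1])
E
```

```text
time: 17.1
position: [0.4566, 0.0686, 0.1583]
tool_rot: [-2.163, -2.278, 0.002]
ft_force: [-0.4, -0.2, -1.7]
grip_width: 0.156
grip_force: 40.0
time: 17.5
position: [0.4572, 0.0696, 0.1596]
tool_rot: [2.161, 2.28, 0.002]
ft_force: [-0.3, -0.0, -2.5]
grip_width: 0.158
grip_force: 40.0
shift [-1.7 -0.2  1.6] turn [ 0.1 -0.  -0. ] t 17.5
```

View pics/w6.png

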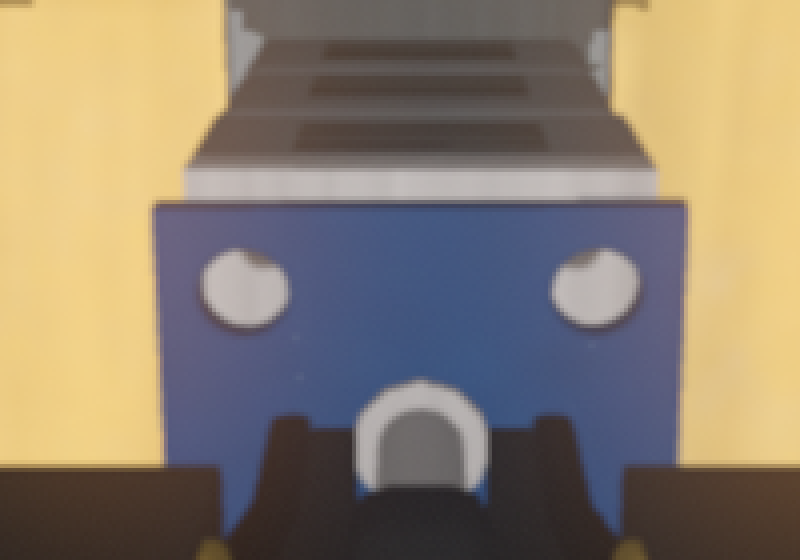

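View pics/s2.png

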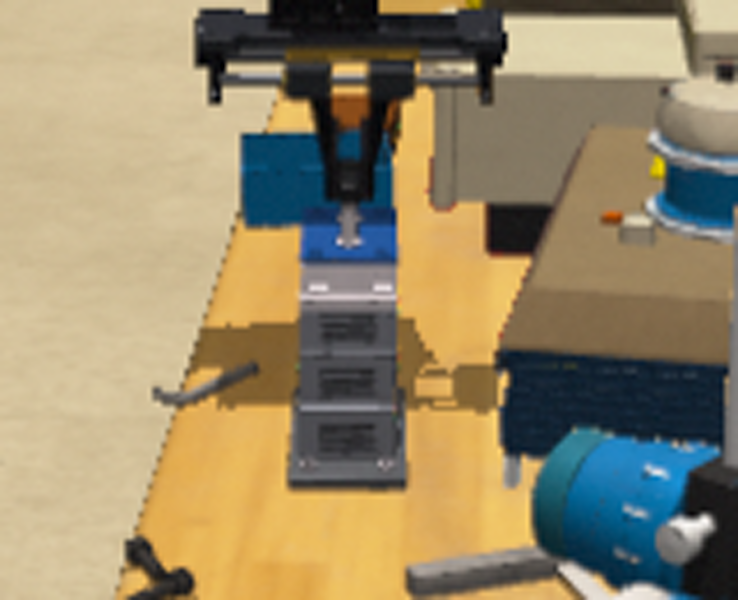

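The wrist crop shows the cover square to the module, with each thread's rim peeking at the holes' upper inner edges, as parallax should give. The side view shows the gap and the cover level.

```bash
python3 -m jog '[[[-1,0,0.5,0,0,0,5],[-1,0,0.5,0,0,0,5],[-1,0,0.5,0,0,0,5],[-1,0,0.5,0,0,0,5],[-1,0,0.5,0,0,0,5]]]'
python3 - <<'E'
from h import *
go(.4571,.0679,.158,3.06)
d=grab('wrist'); im=d['image'].astype(int); s=ctrl.get_state(); z=s['position'][2]; P=cloud(d)
blue=im[...,2]>im[...,0]+25
T=R.from_rotvec(s['tool_rot']).as_matrix(); c=np.array([.4577,.0486,0])
for u in (280,300,340,360):
    r=np.where(blue[200:260,u])[0].min()+200; e=r
    bright=np.where((P[200:r-1,u,2]>.112)&(P[200:r-1,u,2]<.128))[0]; m=200+bright.min() if len(bright) else -1
    print(u,'cover edge',((world(d,u,r-.5,z-.016)-c)@T)[0].round(4),'module edge',((world(d,u,m-.5,.118)-c)@T)[0].round(4),r,m)
h=[]
for u in (281.5,369):
    B=~blue[235:270,int(u)-15:int(u)+16]; B=cv2.morphologyEx(B.astype(np.uint8),cv2.MORPH_OPEN,np.ones((3,3)))
    n,l,st,ce=cv2.connectedComponentsWithStats(B); i=1+st[1:,4].argmax(); p=ce[i]+[int(u)-15,235]; w=world(d,*p,z-.0165); print(st[i],((w-c)@T)[:2].round(4))
E
```

```text
time: 18.1
position: [0.4569, 0.0685, 0.1585]
tool_rot: [-2.161, -2.28, -0.0]
ft_force: [-1.4, -0.3, -2.8]
grip_width: 0.159
grip_force: 40.0
shift [-0.6  0.2  0.5] turn [ 0. -0.  0.] t 18.1
280 cover edge 0.0497 module edge 0.0511 233 218
300 cover edge 0.0502 module edge 0.0511 232 218
340 cover edge 0.0506 module edge 0.0516 231 217
360 cover edge 0.0502 module edge 0.0511 232 218
[  0   0  27  29 516] [ 0.0411 -0.0211]
[  4   7  24  22 409] [0.0404 0.0202]
```

Cover and module edges agree within about 1 mm and the holes lie at (40, ±20) mm as they should, so I'm handing in.

```bash
python3 -c "
from bench import ctrl
print(ctrl.close_job())"
```

```text
the job is handed in; nothing more can be done
None
```

I set the module on the column flush within about 0.5 mm and let go of it. The cover is held level about 2 cm above it, holes over the threads within about 1 mm by my last camera check, and the job was handed in at 18 s; no verdict was returned.

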